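# Scoop lantern beads into the assembly bowl

### The job

With the small metal scoop, scoop glass beads out of the tray under its lamp bar and tip them gently, from just above it, into the steel bowl, until at least five of the seven are there; any others stay in the tray, none on the bench. Use the scoop, not the fingers, on the beads, leave the bowl and the other things standing where they are, and finally stand the scoop upright back on its cork mat and let go.

Things in the scene. Friction and masses are not known exactly. Their poses are not given: they have to be found in the camera images.
- tray: fixed dark steel bead tray, 198 mm long (x), 94 mm wide (y), origin on the bench under its middle; x points from its low end (away from the robot) to its high end (towards the robot). Walls 4 mm, inside 86 mm wide, so the scoop fits with 4 mm each side; floor top 4 mm above the bench. Low end wall 30 mm high, inner face at x = -95 mm; other walls 55 mm high
- lamp_bar (a point): middle of the underside of the white lamp bar fixed across the tray (tray x = 32 mm), 165 mm above the bench; bar 14 mm in x, 122 mm in y, 22 mm tall, on two 14 x 12 mm posts outside the tray walls. An upright gripper pushing the scoop to the high end meets the bar; one leaning back some 25 degrees (fingers pointing down and along the tray's +x) passes under it
- tray_floor (a point): point on the tray floor on the centre line, where the middle of the scoop can be set down in front of the beads: tray x = -50 mm, 4 mm above the bench. The beads lie between tray x = 5 and 78 mm
- end_wall (a point): foot of the upright inner face of the tray's high end wall, on the centre line (tray x = 95 mm, on the floor): beads pushed against it climb over the scoop's thin lip
- scoop: aluminium hand scoop with wooden handle, 110 g, standing on the cork mat; origin under the middle of its flat pan, x points to its open nose, z up. Pan 80 mm long, 78 mm wide, floor 1.5 mm thick, thin side walls 28 mm high that end 6 mm short of the nose, back wall 34 mm high, open in front. The handle rises from the back wall, leaning back 10 degrees from upright (towards -x)
- scoop_grip (a point): middle of the scoop's wooden grip: a block 18 mm thick in the scoop's y (grip it across that), 24 mm wide, 54 mm long along the leaning handle; lies 52 mm behind and 99 mm above the scoop's origin
- scoop_nose (a point): middle of the scoop's lower front edge, 40 mm ahead of its origin
- mat: fixed cork mat 180 x 140 x 4 mm, origin under its middle, on which the scoop stands
- bowl: loose round steel bowl, rim radius 70 mm, 50 mm high, inner floor about 5 mm above the bench, 350 g; origin under its middle
- bowl_in (a point): middle of the bowl's inner floor
- bead0: eight-sided coloured glass bead with bevelled ends, 19 mm across, 17 mm long, 12 g; origin at its centre, z along its length; starts standing on end on the tray floor; smooth on metal (friction about 0.3)
- bead1: eight-sided coloured glass bead with bevelled ends, 19 mm across, 17 mm long, 12 g; origin at its centre, z along its length; starts standing on end on the tray floor; smooth on metal (friction about 0.3)
- bead2: eight-sided coloured glass bead with bevelled ends, 19 mm across, 17 mm long, 12 g; origin at its centre, z along its length; starts standing on end on the tray floor; smooth on metal (friction about 0.3)
- bead3: eight-sided coloured glass bead with bevelled ends, 19 mm across, 17 mm long, 12 g; origin at its centre, z along its length; starts standing on end on the tray floor; smooth on metal (friction about 0.3)
- bead4: eight-sided coloured glass bead with bevelled ends, 19 mm across, 17 mm long, 12 g; origin at its centre, z along its length; starts standing on end on the tray floor; smooth on metal (friction about 0.3)
- bead5: eight-sided coloured glass bead with bevelled ends, 19 mm across, 17 mm long, 12 g; origin at its centre, z along its length; starts standing on end on the tray floor; smooth on metal (friction about 0.3)
- bead6: eight-sided coloured glass bead with bevelled ends, 19 mm across, 17 mm long, 12 g; origin at its centre, z along its length; starts standing on end on the tray floor; smooth on metal (friction about 0.3)
- lantern: bystander: small six-sided brass lantern with green glass, 66 mm across, 105 mm high, origin under its middle
- flux_jar: bystander: amber jar with red cap, 48 mm across, 60 mm high, origin under its middle
- solder_spool: bystander: spool of solder standing on its flange, 60 mm across, 40 mm high, origin under its middle

How it is judged:
By the outcome, as a careful person would: the job done as asked, in the order asked, and still so for the second after the job is handed in, with the robot touching nothing.
It also fails if it takes over 69 s, if anything falls off the work surface, if the arm or the gripper's body presses on something with over 40 N, if the wrist force passes 120 N, or if a joint passes its speed limit or range.

### The arm

A 6-joint arm with a two-finger parallel gripper is mounted at the origin on the work surface. World frame = base frame: x ahead of the robot, y to its left, z up, the work surface at z = 0. Lengths are in m, angles in rad, forces in N, time in s.
With the tool pointing down it reaches from about 0.3 to 0.775 m from the base axis. Payload 14.6 kg.
Tool frame: the origin (TCP) lies at the very end of the fingers, on their centre line; the grasp point (between the pads) lies 19 mm behind it (ctrl.pinch_z is the distance from the TCP to the grasp point, in m); z points along the fingers, y is the line along which they close (so a half turn about z gives the same grasp; the last joint's range is limited). The gripper opens to 94 mm and grips with 3 to 60 N. Pads are 16 mm wide; open, the fingers measure 119 mm over their backs; the gripper's body (75 mm by 177 mm) begins 78 mm behind the grasp point.
Start: joints at [-1.332, 0.3, 1.521, -0, 1.321, -0.067], TCP at [0.166, -0.524, 0.167] pointing down, gripper open.
Joint ranges: [-3.03, 3.03], [-0.79, 2.21], [0.23, 2.52], [-1.04, 4.18], [0, 3.07], [-2.55, 2.55]. Speed limits (rad/s): [2.22, 2.22, 2.57, 3.14, 3.14, 3.14].

### API

Orientations are given as [roll, pitch, yaw] about the fixed x, y, z axes, in that order (R = Rz(yaw) Ry(pitch) Rx(roll)).
In Python, from station import ctrl gives the robot as it stands. The module is installed in compiled form; this text tells all that it offers.
- The arm moves only by the tool send_rows, never from a script. Its arguments are lists of equal length, an entry for each row: "fingers": the closure, from 0 (fully open) to 1 (shut); "travel": the shift along the world's x, y, z in m, a list of three; "turn": the turn, a rotation vector about the world's x, y, z in degrees, a list of three. In form: {"fingers": [fingers, ...], "travel": [[tx, ty, tz], ...], "turn": [[wx, wy, wz], ...]}. A call has 1 to 12 rows; each row is the pose to reach, as a shift and turn from the pose commanded when the call began; what a row does not reach only later rows make up. A row lasts 1/8 s, in which the tool goes at most 62.5 mm and 10.7 degrees, less where a joint would pass 70% of its speed; a pose out of reach is approached as far as the arm can. A call with a gripper value outside its range is refused whole. The fingers move at their own pace and stop on an object; the grip force is fixed at half the most. Time passes only in rows, so rows that repeat a pose let the fingers close. It gives the time, the measured TCP pose, the force, the opening and the grip force at its end, in the units of the state.
- ctrl.sense(): the state, without advancing time (a new reading comes with each control period).
- ctrl.snapshot(name): name is "side" or "top"; returns the picture (400x640x3 uint8, red, green, blue); there is no depth.
- ctrl.camera_model(name): a dict with "K" (3x3 intrinsics, pixels), "camera_from_world" (4x4, takes a point from world to camera coordinates). Camera axes: x right, y down, z forward; pixel columns grow to the right and rows downward; lengths in m; the calibration is good to about 2 mm. A picture is of the moment at which its call begins. camera_model takes no time and is no camera call.
- ctrl.hand_in(): hands the job in; it is judged then, once.
The state is a dict: "time": time; "joints": joint angles; "joint_velocities": joint speeds; "joint_efforts": joint torques, N m; "position": TCP position; "tool_rot": TCP orientation; "ft_force": force on the tool from outside, world axes, zero at the start; "wrist_torque": the same for the moment, N m; "finger_gap": finger opening in m; "finger_force": force on a finger pad.
Only numpy, scipy, OpenCV 4.12 (cv2) and the standard library are available. Lean on these libraries where they do the work, as an engineer would, in place of code of your own. Each camera call takes 0.05 s, during which the arm holds its last target. There are 200 camera calls.

## Working session

There is one attempt and no reset: what is moved stays moved. The work goes in short steps, Python scripts to look and compute and a tool call to move; the robot and the scene stay as the last step left them, time stands still between calls to the robot, and variables do not carry over. Pictures are saved under pics/ and viewed, at most 10 in all, crops included, and the job is handed in when it is done.

Besides the shell and the picture viewer there is one more tool, called after "Request:" as a command line: name --argument value ..., lists and objects as JSON in quotes. send_rows: Moves the arm, as the interface text tells. Its arguments: {"type":"object","properties":{"fingers":{"type":"array"},"travel":{"type":"array"},"turn":{"type":"array"}},"required":["fingers","travel","turn"]}

```bash
mkdir -p pics
python3 - <<'E'
from station import ctrl
import cv2,numpy as np
for n in("side","top"):
    im=ctrl.snapshot(n); cv2.imwrite(f"pics/{n}0.png",im[:,:,::-1])
    m=ctrl.camera_model(n); T=np.array(m["camera_from_world"]); print(n,np.round(m["K"],1).tolist()); print(np.round(T,3).tolist(), -T[:3,:3].T@T[:3,3])
s=ctrl.sense(); print(s)
E
```

```text
side [[383.0, 0.0, 319.5], [0.0, 383.0, 203.8], [0.0, 0.0, 1.0]]
[[-0.725, -0.688, -0.014, 0.424], [-0.492, 0.532, -0.689, 0.38], [0.482, -0.493, -0.724, 0.871], [0.0, 0.0, 0.0, 1.0]] [0.07561064 0.51916608 0.89861224]
top [[450.5, 0.0, 320.2], [0.0, 450.5, 200.5], [0.0, 0.0, 1.0]]
[[-0.001, -1.0, -0.017, 0.007], [-0.996, 0.003, -0.09, 0.586], [0.09, 0.017, -0.996, 1.272], [0.0, 0.0, 0.0, 1.0]] [ 0.46870667 -0.01633208  1.31999894]
{'time': 0.1, 'joints': array([-1.33157718e+00,  3.00410594e-01,  1.52150616e+00,  1.72515363e-05,
        1.32073569e+00, -6.66085979e-02]), 'joint_velocities': array([ 1.04322838e-03, -2.20609194e-03, -5.16962575e-05,  8.58944720e-04,
       -1.19611129e-04, -8.68340721e-04]), 'joint_efforts': array([ 1.75353922e-03, -5.32645261e+01, -3.53283119e+01,  7.09377229e-02,
        2.34889443e-02, -6.12044687e-05]), 'position': array([ 0.16552642, -0.52420638,  0.16645125]), 'tool_rot': array([-3.14053633e+00, -8.72119022e-05,  3.05823421e-01]), 'ft_force': array([ 0.19200989, -0.35302695,  0.50604638]), 'wrist_torque': array([ 0.0256667 , -0.00499923, -0.00282985]), 'finger_force': 0.0, 'finger_gap': 0.09364621649350197}
```

View pics/side0.png

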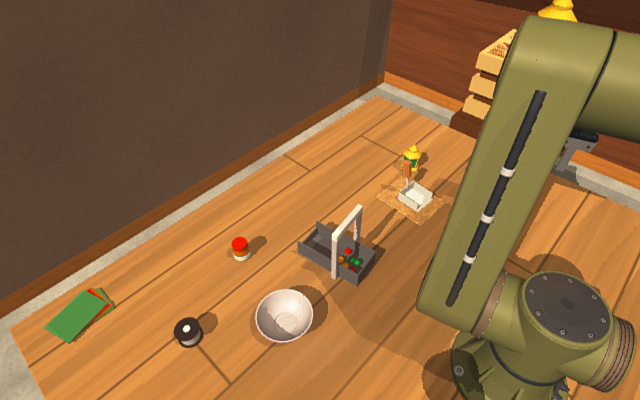

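View pics/top0.png

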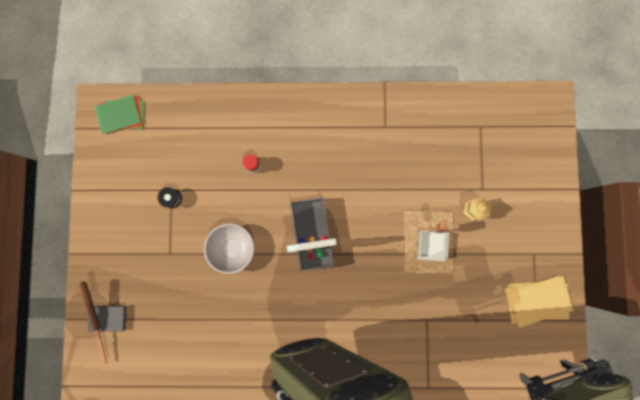

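```bash
cat > h.py <<'E'
import cv2,numpy as np
from station import ctrl
CM={n:ctrl.camera_model(n) for n in("side","top")}
def ray(n,u,v):
    m=CM[n];T=np.array(m["camera_from_world"]);R=T[:3,:3]
    d=R.T@(np.linalg.inv(m["K"])@np.array([u,v,1.]));return -R.T@T[:3,3],d/np.linalg.norm(d)
def plane(n,u,v,z):
    c,d=ray(n,u,v);return c+d*(z-c[2])/d[2]
def tri(uvs,uvt):
    c1,d1=ray("side",*uvs);c2,d2=ray("top",*uvt)
    s=np.linalg.lstsq(np.c_[d1,-d2],c2-c1,rcond=None)[0];a=c1+s[0]*d1;b=c2+s[1]*d2
    return (a+b)/2,np.linalg.norm(a-b)
def proj(n,p):
    m=CM[n];T=np.array(m["camera_from_world"]);q=np.array(m["K"])@(T[:3,:3]@np.asarray(p,float)+T[:3,3]);return q[:2]/q[2]
def crop(im,u,v,w,h,s):
    c=cv2.resize(im[v:v+h,u:u+w],None,fx=s,fy=s,interpolation=cv2.INTER_CUBIC)
    for k in range(0,w,10): cv2.putText(c,str(u+k),(k*s,8),0,.3,(255,255,0),1) if k%20==0 else None; c[:5,k*s]=(255,255,0)
    for k in range(0,h,10): cv2.putText(c,str(v+k),(0,k*s+4),0,.3,(255,255,0),1) if k%20==0 else None; c[k*s,:5]=(255,255,0)
    return c
def save(name,im): cv2.imwrite("pics/"+name,im[:,:,::-1])
E
python3 - <<'E'
from h import *
t=cv2.imread("pics/top0.png")[:,:,::-1].copy();s=cv2.imread("pics/side0.png")[:,:,::-1].copy()
save("mos1.png",np.vstack([np.hstack([crop(t,270,190,100,75+0,4),crop(t,400,200,100,75,4)]),np.hstack([crop(s,290,205,100,75,4),crop(s,370,140,100,75,4)])]))
# bowl
hsv=cv2.cvtColor(t,cv2.COLOR_RGB2HSV)
def blob(mask,box):
    u,v,w,h=box;m=np.zeros_like(mask);m[v:v+h,u:u+w]=mask[v:v+h,u:u+w]
    n,l,st,c=cv2.connectedComponentsWithStats(m);i=1+np.argmax(st[1:,4]);cs=cv2.findContours((l==i).astype(np.uint8),0,cv2.CHAIN_APPROX_NONE)[0];return max(cs,key=len),c[i],st[i]
m=(hsv[:,:,1]<70).astype(np.uint8)*255
c,ce,st=blob(m,(190,210,80,75));e=cv2.fitEllipse(c);print("bowl top",e,plane("top",*e[0],.05))
hs=cv2.cvtColor(s,cv2.COLOR_RGB2HSV);m=(hs[:,:,1]<70).astype(np.uint8)*255
c,ce,st=blob(m,(240,275,90,80));e2=cv2.fitEllipse(c);print("bowl side",e2,tri(e2[0],e[0]))
# tray dark mask
m=(hsv[:,:,2]<95).astype(np.uint8)*255
c,ce,st=blob(m,(285,190,60,90));print("tray dark rect",cv2.minAreaRect(c),st)
# mat
m=((hsv[:,:,0]<25)).astype(np.uint8)
print(hsv[235,412],hsv[235,395],hsv[225,305])
for k in ("red",):
  pass
E
```

```text
bowl top ((228.53311157226562, 248.2235870361328), (49.16339111328125, 50.056236267089844), 53.344024658203125) [0.44997179 0.26332954 0.05      ]
bowl side ((283.8387145996094, 315.1383972167969), (51.35991287231445, 56.81565475463867), 69.13187408447266) (array([0.45043616, 0.26495068, 0.04489308]), np.float64(0.0014533571670124483))
tray dark rect ((308.390869140625, 220.68124389648438), (39.9134407043457, 28.745607376098633), 82.40535736083984) [292 199  29  44 825]
[ 16 110 207] [ 15 122 174] [12 20 63]
```

View pics/mos1.png

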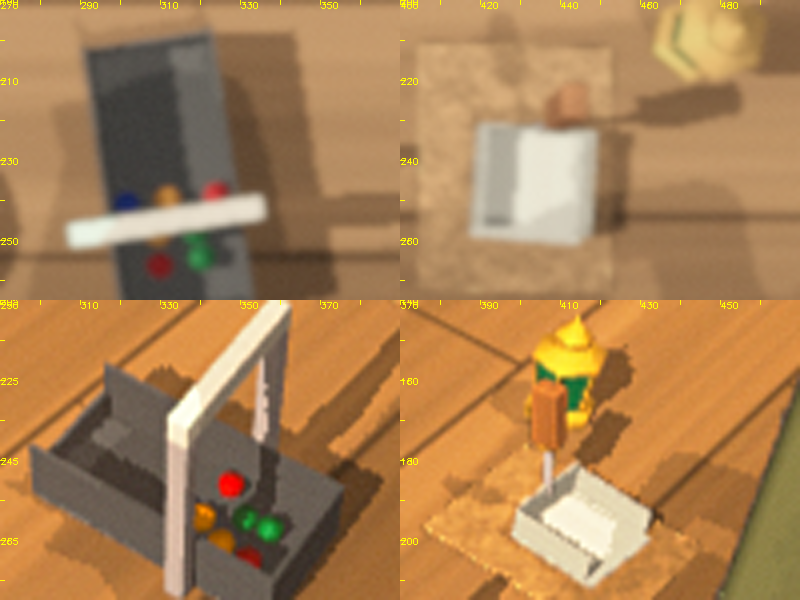

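Run:
```python
from h import *
t=cv2.imread("pics/top0.png")[:,:,::-1].copy();s=cv2.imread("pics/side0.png")[:,:,::-1].copy()
ht=cv2.cvtColor(t,cv2.COLOR_RGB2HSV).astype(float)
def edges(row,lo,hi): # saturation profile subpixel crossings at 55
    x=np.arange(lo,hi);p=row[lo:hi]<62;i=np.where(p)[0]
    def cr(a,b): fa,fb=row[lo+a],row[lo+b];return lo+a+(62-fa)/(fb-fa)*(b-a)
    return cr(i[0]-1,i[0]),cr(i[-1],i[-1]+1)
S=cv2.GaussianBlur(ht[:,:,1],(3,3),0)
L=[];R=[]
for v in list(range(205,234))+list(range(256,267)):
    a,b=edges(S[v],280,350);L.append(plane("top",a,v,.055)[:2]);R.append(plane("top",b,v,.055)[:2])
for n,P in(("L",L),("R",R)):
    P=np.array(P);f=cv2.fitLine(P.astype(np.float32),cv2.DIST_HUBER,0,1e-4,1e-4).ravel();
    k=f[1]/f[0];print(n,"yaw",np.degrees(np.arctan(k)),"y at x=.45",f[3]+k*(.45-f[2]), "resid",np.std(P[:,1]-(f[3]+k*(P[:,0]-f[2]))))
for u in(300,306,312,318): # low end / high end edges
    a,_=edges(S[:,u],190,232);print("low x,y @z30",plane("top",u,a,.03)[:2])
for u in(306,312,318,324):
    _,b=edges(S[:,u],252,290);print("high @z55",plane("top",u,b,.055)[:2])
# bar
def big(m,box):
    u,v,w,h=box;z=np.zeros(m.shape,np.uint8);z[v:v+h,u:u+w]=m[v:v+h,u:u+w];n,l,st,c=cv2.connectedComponentsWithStats(z);i=1+np.argmax(st[1:,4]);return np.argwhere(l==i)[:,::-1].astype(np.float32)
m=((ht[:,:,1]<60)&(ht[:,:,2]>170)).astype(np.uint8)
r=cv2.minAreaRect(big(m,(275,225,75,40)));b=cv2.boxPoints(r);print("bar",r);[print(plane("top",*q,.187)) for q in b]
q=big(m,(405,215,60,60));print("scoop rect",cv2.minAreaRect(q))
L=[];R=[];T=[];B=[]
for v in range(236,256):
    a,c=edges(S[v],405,465);L.append(plane("top",a,v,.004)[:2]);R.append(plane("top",c,v,.032)[:2])
for u in range(423,440):
    a,c=edges(S[:,u],222,275);T.append(plane("top",u,a,.038)[:2]);B.append(plane("top",u,c,.005)[:2])
for n,P in zip("LRTB",(L,R,T,B)):
    P=np.array(P,np.float32);f=cv2.fitLine(P,cv2.DIST_HUBER,0,1e-4,1e-4).ravel();print("scoop",n,np.degrees(np.arctan2(f[1],f[0])),f[2:])
# grip colour
hs=cv2.cvtColor(s,cv2.COLOR_RGB2HSV);print("grip hsv",hs[168,407],ht[226,441],ht[215,425])
# triangulated
for n,a,c in(("scoop back+y top",(405.75,195),(420.2,231)),("back-y top",(414.5,181.3),(449,232)),("nose+y",(418,211.2),(418,259)),("grip top",(407.3,160),(442.5,222.5)),("low +y",(297.8,239.5),(292,202)),("low -y",(317,218.5),(323.3,198.5)),("bar +y end",(333,230+.5*0+175/1e9),(287.5,248.5))):
    print(n,tri(a,c))
```

```text
L yaw 8.382764 y at x=.45 0.06899637 resid 0.0002459676070055864
R yaw 8.769653 y at x=.45 -0.023064548 resid 0.0012332541912295541
low x,y @z30 [0.58369832 0.0636324 ]
low x,y @z30 [0.58746491 0.04636112]
low x,y @z30 [0.58968663 0.02908822]
low x,y @z30 [0.5925492  0.01181709]
high @z55 [0.3919958  0.04487309]
high @z55 [0.39373116 0.02816781]
high @z55 [0.39625861 0.01146507]
high @z55 [ 0.39808909 -0.0052347 ]
bar ((310.7147521972656, 244.94961547851562), (7.070972919464111, 49.78990936279297), 81.57302856445312)
[0.45960875 0.08981235 0.187     ]
[ 0.47764201 -0.03366836  0.187     ]
[ 0.4601974 -0.0361836  0.187    ]
[0.44218304 0.08711869 0.187     ]
scoop rect ((433.0078125, 245.37550354003906), (29.50493049621582, 28.818769454956055), 3.5763344764709473)
scoop L -4.877075 [ 0.455645   -0.27733433]
scoop R -3.5913205 [ 0.45497257 -0.35614496]
scoop T 84.345856 [ 0.49684206 -0.30737913]
scoop B 85.35116 [ 0.41603577 -0.31065163]
grip hsv [ 13 196 200] [ 13. 135. 198.] [ 16. 112. 182.]
scoop back+y top (array([ 0.48901358, -0.28592759,  0.02436062]), np.float64(0.021006425602813815))
back-y top (array([ 0.49464339, -0.36140149,  0.0279005 ]), np.float64(0.0005187802049267579))
nose+y (array([ 0.41850798, -0.27536763,  0.00686203]), np.float64(0.0016786735252950792))
grip top (array([ 0.51545248, -0.3180066 ,  0.13422097]), np.float64(0.005052643074433498))
low +y (array([0.58139813, 0.08625273, 0.0589726 ]), np.float64(0.0057221329115311114))
low -y (array([ 0.59071034, -0.00164482,  0.06684918]), np.float64(0.00675116341606795))
bar +y end (array([0.45340125, 0.08497518, 0.20427472]), np.float64(0.005115325328051421))
```

```bash
cat >> h.py <<'E'
from scipy.spatial.transform import Rotation as Ro
def tool_R(yaw_s,lean): # scoop nose yaw (deg); lean back (deg) with scoop flat
    x=Ro.from_euler("z",yaw_s,degrees=True).apply([1,0,0]);a=np.radians(lean)
    z=np.sin(a)*x-np.cos(a)*np.array([0,0,1.]);y=np.cross([0,0,1.],-x);y/=np.linalg.norm(y);return Ro.from_matrix(np.c_[np.cross(y,z),y,z])
def cur():
    s=ctrl.sense();return np.array(s["position"]),Ro.from_euler("xyz",s["tool_rot"])
def rel(p,R,fr=None):
    p0,R0=fr or cur();return np.round((np.asarray(p)-p0),4).tolist(),np.round((R*R0.inv()).as_rotvec(degrees=True),2).tolist()
E
python3 - <<'E'
from h import *
R=tool_R(175.4,25);print(R.as_matrix().round(3))
p=np.array([.4997,-.3203,.0858]);print(rel(p+[0,0,.12],R))
print("lantern",plane("top",480,207,.105),tri((412,146),(480,206)))
a=plane("side",297.8,239.5,.055);b=plane("side",317,218.5,.055);print("tray side low corners",a,b)
a=plane("top",292,202,.055);b=plane("top",323.3,198.5,.055);print("tray top low corners",a,b)
E
```

```text
[[-0.903  0.08  -0.421]
 [ 0.073  0.997  0.034]
 [ 0.423  0.    -0.906]]
([0.3342, 0.2039, 0.0393], [34.68, 3.84, 154.5])
lantern [ 0.5602158  -0.42545417  0.105     ] (array([ 0.56299487, -0.42723676,  0.10050995]), np.float64(0.0006375677742232512))
tray side low corners [0.58614734 0.08590697 0.055     ] [ 0.60084108 -0.00705088  0.055     ]
tray top low corners [0.57957553 0.08467561 0.055     ] [ 0.58922707 -0.00368121  0.055     ]
```

```bash
sed -i 's/y=np.cross(\[0,0,1.\],-x)/y=np.cross([0,0,1.],x)/' h.py
python3 - <<'E'
from h import *
R=tool_R(175.4,25);print(R.as_matrix().round(3))
p=np.array([.4997,-.3203,.0858]);print(rel(p+[0,0,.12],R))
E
```

```text
[[ 0.903 -0.08  -0.421]
 [-0.073 -0.997  0.034]
 [-0.423 -0.    -0.906]]
([0.3342, 0.2039, 0.0393], [-2.89, 24.99, -21.76])
```

Request:
send_rows --fingers '[0.2,0.2,0.2,0.2,0.2,0.2,0.2,0.2,0.2,0.2]' --travel '[[0.0,0.0,0.04],[0.334,0.204,0.039],[0.334,0.204,0.039],[0.334,0.204,0.039],[0.334,0.204,0.039],[0.334,0.204,0.039],[0.334,0.204,0.039],[0.334,0.204,0.039],[0.334,0.204,0.039],[0.334,0.204,0.039]]' --turn '[[0,0,0],[-2.9,25,-21.8],[-2.9,25,-21.8],[-2.9,25,-21.8],[-2.9,25,-21.8],[-2.9,25,-21.8],[-2.9,25,-21.8],[-2.9,25,-21.8],[-2.9,25,-21.8],[-2.9,25,-21.8]]'

```text
time: 1.35
position: [0.4989, -0.321, 0.2057]
tool_rot: [3.14, 0.437, -0.082]
ft_force: [1.1, -0.1, -0.1]
finger_gap: 0.0752
finger_force: 0.0
```

Run:
```python
from h import *
t=ctrl.snapshot("top").copy();s=ctrl.snapshot("side").copy()
save("mos2.png",np.hstack([crop(t,395,175,100,100,4),crop(s,360,110,100,100,4)]))
print(ctrl.sense()["joints"].round(2),ctrl.sense()["time"],ctrl.sense()["finger_gap"]);print(rel([.4997,-.3203,.0858],tool_R(175.4,25)))
```

```text
[-0.54  0.68  0.95 -0.2   1.91  1.09] 1.45 0.07507634533137336
([0.001, 0.001, -0.1203], [0.08, -0.02, 0.1])
```

View pics/mos2.png

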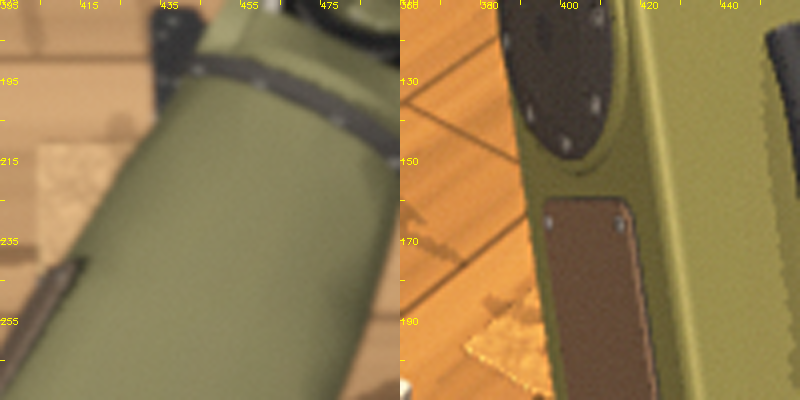

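Request:
send_rows --fingers '[0.2,0.2,0.2,0.2,0.2,1,1,1,1,1,1,1]' --travel '[[0.001,0.001,-0.04],[0.001,0.001,-0.08],[0.001,0.001,-0.11],[0.001,0.001,-0.12],[0.001,0.001,-0.12],[0.001,0.001,-0.12],[0.001,0.001,-0.12],[0.001,0.001,-0.12],[0.001,0.001,-0.12],[0.001,0.001,-0.12],[0.001,0.001,-0.12],[0.001,0.001,-0.12]]' --turn '[[0,0,0],[0,0,0],[0,0,0],[0,0,0],[0,0,0],[0,0,0],[0,0,0],[0,0,0],[0,0,0],[0,0,0],[0,0,0],[0,0,0]]'

```text
time: 2.95
position: [0.5006, -0.3195, 0.0859]
tool_rot: [3.14, 0.437, -0.081]
ft_force: [0.7, 0.1, 0.1]
finger_gap: 0.0176
finger_force: 30.0
```

```bash
cat >> h.py <<'E'
LEAN=25.
OFF=np.array([.0448,0,-.0819]) # scoop origin - TCP in scoop frame
def scoop_R(yaw,tilt): return Ro.from_euler("z",yaw,degrees=True)*Ro.from_euler("y",-tilt,degrees=True)
def tcp(o,yaw,tilt=0.,piv=(0,0,0)): # world position of scoop-frame point piv = o
    S=scoop_R(yaw,tilt);return np.asarray(o)+S.apply(OFF*-1-np.array(piv)),tool_R(yaw,LEAN+tilt)
def scoop_now():
    p,R=cur();S0=tool_R(0,LEAN);S=R*S0.inv();e=S.as_euler("ZYX",degrees=True);return p+S.apply(OFF),e.round(2)
TY=188.4;TA=np.array([np.cos(np.radians(TY)),np.sin(np.radians(TY))]);TC=np.array([.4914,.0283])
def tray(x,y=0,z=.004):
    return np.r_[TC+x*TA+y*np.array([-TA[1],TA[0]]),z]
def trayinv(p):
    d=np.asarray(p)[:2]-TC;return np.array([d@TA,d@np.array([-TA[1],TA[0]]),p[2]])
E
python3 - <<'E'
from h import *
print(scoop_now())
print(rel(*tcp([.50,-.25,.11],182)));print(rel(*tcp(tray(-47,0,.11)*[1,1,1] if 0 else tray(-.047,0,.11),TY)))
E
```

```text
(array([ 0.45593004, -0.3159471 ,  0.00403949]), array([ 1.7538e+02, -1.0000e-02,  7.0000e-02]))
([0.0442, 0.071, 0.106], [0.07, -0.01, 6.62])
([0.0816, 0.3612, 0.106], [0.07, -0.01, 13.02])
```

Request:
send_rows --fingers '[1,1,1,1,1,1,1,1,1,1,1,1]' --travel '[[0,0,0.02],[0,0,0.06],[0.01,0.01,0.1],[0.04,0.05,0.106],[0.06,0.1,0.106],[0.075,0.15,0.106],[0.082,0.2,0.106],[0.082,0.25,0.106],[0.082,0.3,0.106],[0.082,0.34,0.106],[0.082,0.361,0.106],[0.082,0.361,0.106]]' --turn '[[0,0,0],[0,0,0],[0,0,1],[0,0,3],[0,0,5],[0,0,7],[0,0,9],[0,0,11],[0,0,12],[0,0,13],[0,0,13],[0,0,13]]'

```text
time: 4.45
position: [0.5827, 0.042, 0.1926]
tool_rot: [3.14, 0.436, 0.147]
ft_force: [-0.1, -0.5, -1.4]
finger_gap: 0.0172
finger_force: 30.0
```

Run:
```python
from h import *
t=ctrl.snapshot("top").copy();s=ctrl.snapshot("side").copy()
save("mos3.png",np.hstack([crop(t,270,170,80,110,5),crop(s,280,170,80,110,5)]))
print(ctrl.sense()["joints"].round(2),scoop_now(),ctrl.sense()["finger_force"]);print(rel(*tcp(tray(-.047,0,.05),TY)))
```

```text
[ 0.03  0.69  0.96 -0.05  1.93  1.45] (array([0.53839003, 0.03369174, 0.11035342]), array([-1.7168e+02,  0.0000e+00,  9.0000e-02])) 29.998303055763245
([-0.0005, 0.0014, -0.0604], [0.09, 0.01, 0.08])
```

View pics/mos3.png

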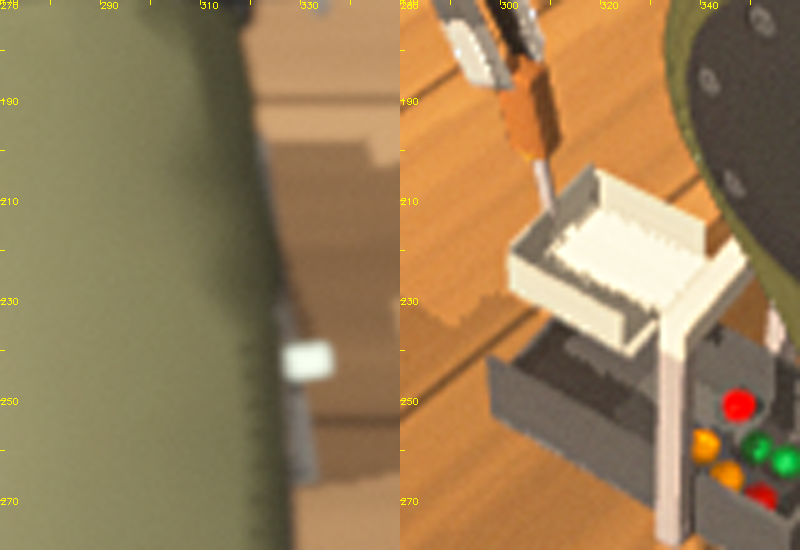

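Run:
```python
from h import *
o,e=scoop_now();S=scoop_R(188.4,0)
for l,uv in(((-.04,-.039,.034),(302,219.6)),((-.04,.039,.034),(318.6,203)),((-.04,-.039,0),(302,227.6)),((.034,-.039,.028),(325,232))):
    w=o+S.apply(l);print(l,w.round(4),proj("side",w).round(1),uv,(plane("side",*uv,w[2])-w).round(4))
# tray walls from side initial image: predicted corners
for l in((-.099,-.047,.055),(-.099,.047,.055),(.099,-.047,.055),(.099,.047,.055)):
    w=tray(*l);print(l,w.round(4),proj("side",w).round(1),proj("top",w).round(1))
s=cv2.imread("pics/side0.png")[:,:,::-1].copy();save("mos4.png",crop(s,290,210,100,80,8))
```

```text
(-0.04, -0.039, 0.034) [0.5723 0.0781 0.1444] [301.8 219.4] (302, 219.6) [-0.0009  0.      0.    ]
(-0.04, 0.039, 0.034) [0.5837 0.001  0.1444] [318.9 201.7] (318.6, 203) [-0.0028  0.0042  0.    ]
(-0.04, -0.039, 0) [0.5723 0.0781 0.1104] [302.4 227.8] (302, 227.6) [0.0012 0.0002 0.    ]
(0.034, -0.039, 0.028) [0.4991 0.0673 0.1384] [325.1 233.3] (325, 232) [ 0.003 -0.003 -0.   ]
(-0.099, -0.047, 0.055) [0.5825 0.0893 0.055 ] [297.9 240.9] [290.4 201. ]
(-0.099, 0.047, 0.055) [ 0.5962 -0.0037  0.055 ] [317.4 219.9] [323.3 196. ]
(0.099, -0.047, 0.055) [0.3866 0.0603 0.055 ] [358.9 275.3] [300.4 271.1]
(0.099, 0.047, 0.055) [ 0.4003 -0.0327  0.055 ] [376.9 251. ] [333.9 266.1]
```

View pics/mos4.png

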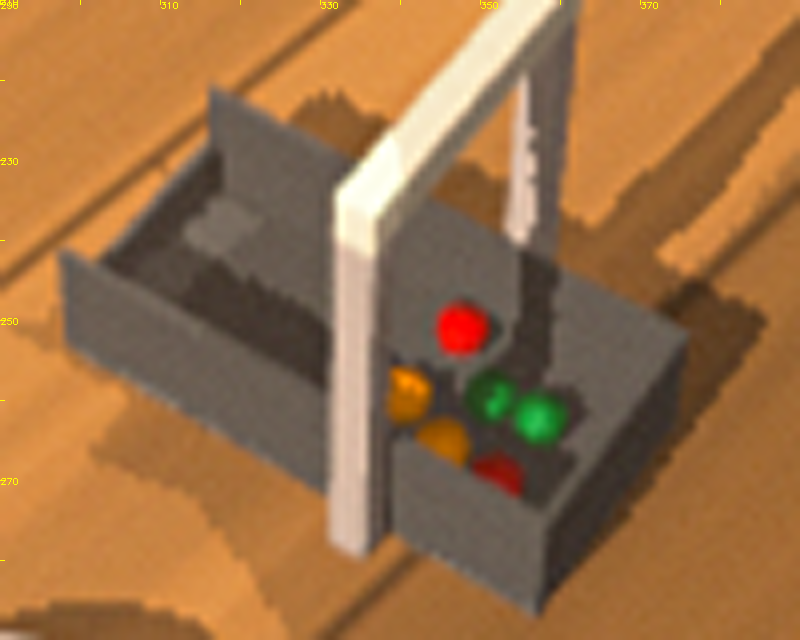

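Request:
send_rows --fingers '[1,1,1,1,1,1]' --travel '[[0,0.001,-0.02],[0,0.001,-0.04],[0,0.001,-0.055],[0,0.001,-0.065],[0,0.001,-0.07],[0,0.001,-0.07]]' --turn '[[0,0,0],[0,0,0],[0,0,0],[0,0,0],[0,0,0],[0,0,0]]'

```text
time: 5.3
position: [0.5826, 0.0424, 0.1221]
tool_rot: [3.14, 0.436, 0.146]
ft_force: [-0.5, -0.3, -1.6]
finger_gap: 0.0175
finger_force: 30.0
```

Run:
```python
from h import *
s=ctrl.snapshot("side").copy()
save("mos5.png",crop(s,285,170,100,110,5))
print(scoop_now(),ctrl.sense()["ft_force"]);print(rel(*tcp(tray(-.047,0,.0045),TY)),trayinv(scoop_now()[0]))
```

```text
(array([0.53846096, 0.03585637, 0.04042089]), array([-1.7162e+02,  2.0000e-02,  8.0000e-02])) [ 0.40007947  1.24567281 -0.35344962]
([-0.0005, -0.0008, -0.0359], [0.07, 0.03, 0.02]) [-0.04765996 -0.0006005   0.04042089]
```

View pics/mos5.png

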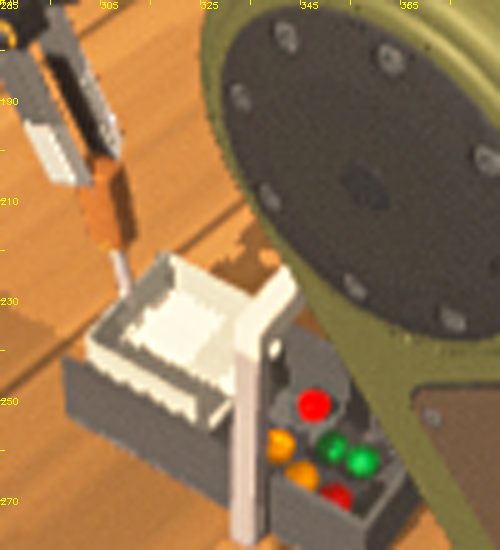

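Request:
send_rows --fingers '[1,1,1,1,1,1]' --travel '[[0,0,-0.015],[0,0,-0.026],[0,0,-0.032],[0,0,-0.035],[0,0,-0.036],[0,0,-0.036]]' --turn '[[0,0,0],[0,0,0],[0,0,0],[0,0,0],[0,0,0],[0,0,0]]'

```text
time: 6.1
position: [0.5827, 0.0425, 0.0862]
tool_rot: [3.14, 0.436, 0.146]
ft_force: [-0.1, -0.7, -1.6]
finger_gap: 0.0177
finger_force: 30.0
```

Run:
```python
from h import *
print(scoop_now(),ctrl.sense()["ft_force"],ctrl.sense()["wrist_torque"]);print(trayinv(scoop_now()[0]))
```

```text
(array([0.53840534, 0.03589447, 0.00429165]), array([-1.7162e+02,  1.0000e-02,  8.0000e-02])) [-0.12579588 -0.73267306 -1.63645854] [ 0.05071116 -0.26660212  0.04097257]
[-0.0476105  -0.00064632  0.00429165]
```

Request:
send_rows --fingers '[1,1,1,1,1,1,1,1,1,1,1,1]' --travel '[[-0.004,-0.0006,-0.0005],[-0.012,-0.0018,-0.0005],[-0.02,-0.003,-0.0005],[-0.028,-0.0041,-0.0005],[-0.036,-0.0053,-0.0005],[-0.044,-0.0065,-0.0005],[-0.052,-0.0077,-0.0005],[-0.06,-0.0089,-0.0005],[-0.068,-0.01,-0.0005],[-0.075,-0.0111,-0.0005],[-0.08,-0.0118,-0.0005],[-0.083,-0.0123,-0.0005]]' --turn '[[0,0,0],[0,0,0],[0,0,0],[0,0,0],[0,0,0],[0,0,0],[0,0,0],[0,0,0],[0,0,0],[0,0,0],[0,0,0],[0,0,0]]'

```text
time: 7.6
position: [0.4993, 0.0302, 0.0858]
tool_rot: [3.14, 0.436, 0.146]
ft_force: [2.6, -0.0, 5.8]
finger_gap: 0.0177
finger_force: 30.0
```

Run:
```python
from h import *
print(ctrl.sense()["ft_force"],ctrl.sense()["wrist_torque"]);print(trayinv(scoop_now()[0]),scoop_now()[1])
s=ctrl.snapshot("side").copy();t=ctrl.snapshot("top").copy()
save("mos6.png",np.hstack([crop(s,290,170,100,120,4),crop(t,270,170,90,120,4)]))
```

```text
[ 2.56181124 -0.01319178  5.77765315] [ 0.06200344 -0.13722726 -0.01280424]
[ 0.03671399 -0.00058893  0.00388898] [-1.7162e+02  3.0000e-02  8.0000e-02]
```

View pics/mos6.png

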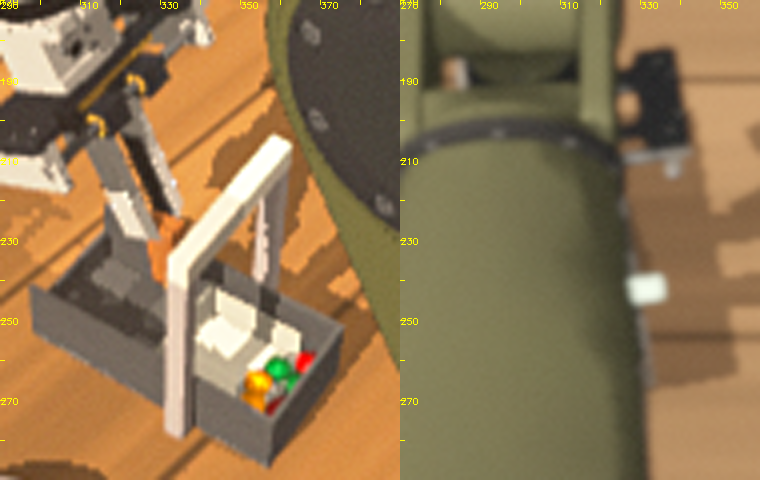

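Request:
send_rows --fingers '[1,1,1,1,1,1,1,1]' --travel '[[-0.002,-0.0003,0],[-0.004,-0.0006,0],[-0.006,-0.0009,0],[-0.008,-0.0012,0],[-0.01,-0.0015,0],[-0.012,-0.0018,0],[-0.014,-0.0021,0],[-0.014,-0.0021,0]]' --turn '[[0,0,0],[0,0,0],[0,0,0],[0,0,0],[0,0,0],[0,0,0],[0,0,0],[0,0,0]]'

```text
time: 8.7
position: [0.4854, 0.0281, 0.0858]
tool_rot: [3.14, 0.436, 0.146]
ft_force: [2.5, 1.2, 7.6]
finger_gap: 0.0179
finger_force: 30.0
```

Run:
```python
from h import *
print(ctrl.sense()["ft_force"],ctrl.sense()["wrist_torque"]);print(trayinv(scoop_now()[0]),scoop_now()[1])
s=ctrl.snapshot("side").copy();h=cv2.cvtColor(s,cv2.COLOR_RGB2HSV)
m=((h[:,:,1]>150)&(h[:,:,2]>60)).astype(np.uint8);m[:,:330]=0;m[:,378:]=0;m[:240]=0;m[285:]=0
for nm,lo,hi in(("red",0,6),("orange",10,25),("green",45,90),("blue",100,135)):
    k=m*((h[:,:,0]>=lo)&(h[:,:,0]<=hi));n,l,st,c=cv2.connectedComponentsWithStats(k.astype(np.uint8));print(nm,[(c[i].round(1).tolist(),int(st[i,4]),trayinv(plane("side",*c[i],.013))[:2].round(3).tolist()) for i in range(1,n) if st[i,4]>5])
```

```text
[2.47461588 1.22737928 7.61077991] [-0.06260102  0.0786841  -0.04301605]
[ 0.05074886 -0.00054796  0.00390005] [-1.7162e+02  1.0000e-02  8.0000e-02]
red [([365.3, 261.2], 10, [0.078, 0.028]), ([358.3, 270.2], 10, [0.077, -0.009])]
orange [([339.8, 241.3], 10, [-0.019, 0.046]), ([371.2, 264.4], 391, [0.097, 0.027]), ([355.3, 267.6], 53, [0.066, -0.007]), ([337.7, 281.3], 107, [0.05, -0.071])]
green [([360.7, 262.2], 31, [0.069, 0.017])]
blue []
```

Request:
send_rows --fingers '[1,1,1,1,1,1]' --travel '[[-0.001,-0.0001,0],[-0.002,-0.0003,0],[-0.003,-0.0004,0],[-0.004,-0.0006,0],[-0.004,-0.0006,0],[-0.004,-0.0006,0]]' --turn '[[0,0,0],[0,0,0],[0,0,0],[0,0,0],[0,0,0],[0,0,0]]'

```text
time: 9.5
position: [0.4817, 0.0276, 0.0858]
tool_rot: [3.14, 0.435, 0.146]
ft_force: [4.0, 1.4, 6.5]
finger_gap: 0.0175
finger_force: 30.0
```

Run:
```python
from h import *
print(ctrl.sense()["ft_force"],ctrl.sense()["wrist_torque"]);print(trayinv(scoop_now()[0]),scoop_now()[1])
s=ctrl.snapshot("side").copy();save("mos7.png",crop(s,320,230,65,60,8))
```

```text
[4.02276643 1.40302869 6.53619285] [ 0.11445683 -0.23470271 -0.10604259]
[ 0.05437902 -0.00063071  0.00384544] [-1.7161e+02  5.0000e-02  7.0000e-02]
```

View pics/mos7.png

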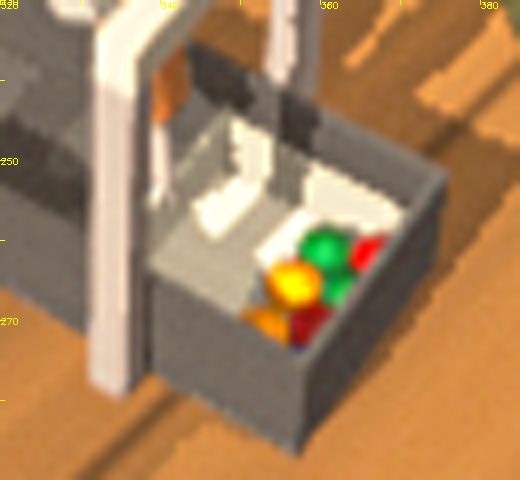

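Run:
```python
from h import *
fr=cur()
for th in(0,0,4,8,12,16,20,24,28):
    z=.0042+.08*np.sin(np.radians(th));print(th,rel(*tcp(tray(.096,-.0005,z),TY,th,(.04,0,0)),fr))
```

```text
0 ([-0.0015, -0.0004, 0.0003], [0.06, 0.06, 0.02])
0 ([-0.0015, -0.0004, 0.0003], [0.06, 0.06, 0.02])
4 ([0.004, 0.0004, -0.0002], [-0.52, 4.02, 0.01])
8 ([0.009, 0.0011, -0.0012], [-1.1, 7.98, 0.01])
12 ([0.0135, 0.0018, -0.0025], [-1.69, 11.93, 0.01])
16 ([0.0176, 0.0024, -0.0042], [-2.27, 15.89, 0.0])
20 ([0.0212, 0.0029, -0.0063], [-2.86, 19.85, 0.0])
24 ([0.0242, 0.0034, -0.0087], [-3.44, 23.8, -0.0])
28 ([0.0267, 0.0037, -0.0115], [-4.02, 27.76, -0.0])
```

Request:
send_rows --fingers '[1,1,1,1,1,1,1,1,1,1,1,1]' --travel '[[-0.0015,-0.0002,0],[-0.0015,-0.0002,0],[0.0013,0.0002,0.0003],[0.004,0.0006,0.0],[0.0065,0.001,-0.0003],[0.009,0.0013,-0.001],[0.0135,0.002,-0.0023],[0.0176,0.0026,-0.004],[0.0212,0.0031,-0.006],[0.0242,0.0036,-0.0085],[0.0267,0.0039,-0.0112],[0.0267,0.0039,-0.0112]]' --turn '[[0,0,0],[0,0,0],[-0.3,2,0],[-0.6,4,0],[-0.9,6,0],[-1.1,8,0],[-1.7,12,0],[-2.3,16,0],[-2.9,20,0],[-3.4,24,0],[-4,28,0],[-4,28,0]]'

```text
time: 11.05
position: [0.509, 0.0316, 0.0741]
tool_rot: [-3.14, 0.93, 0.148]
ft_force: [10.8, 2.1, 7.7]
finger_gap: 0.0178
finger_force: 30.0
```

```bash
cat > look.py <<'E'
from h import *
import sys
s=ctrl.snapshot("side").copy();h=cv2.cvtColor(s,cv2.COLOR_RGB2HSV)
u0,v0,u1,v1=map(int,sys.argv[1:5])
m=np.zeros(h.shape[:2],bool);m[v0:v1,u0:u1]=True;m&=(h[:,:,1]>140)&(h[:,:,2]>50)
for nm,lo,hi in(("red",0,5),("red2",170,180),("orange",11,25),("green",45,90),("blue",100,135)):
    k=m&(h[:,:,0]>=lo)&(h[:,:,0]<=hi);n,l,st,c=cv2.connectedComponentsWithStats(k.astype(np.uint8));print(nm,[(c[i].round().tolist(),int(st[i,4])) for i in range(1,n) if st[i,4]>3])
q=ctrl.sense();print(q["time"],q["ft_force"].round(1),q["wrist_torque"].round(2),q["finger_gap"].round(4));print(scoop_now()[0].round(4),trayinv(scoop_now()[0]).round(4),scoop_now()[1],q["joints"].round(2))
E
python3 look.py 325 235 380 285
```

```text
red []
red2 []
orange [([333.0, 280.0], 185)]
green []
blue []Traceback (most recent call last):
  File "look.py", line 8, in <module>
    q=ctrl.sense();print(q["time"],q["ft_force"].round(1),q["wrist_torque"].round(2),q["finger_gap"].round(4));print(scoop_now()[0].round(4),trayinv(scoop_now()[0]).round(4),scoop_now()[1],q["joints"].round(2))
                                                                                     ^^^^^^^^^^^^^^^^^^^^^
AttributeError: 'float' object has no attribute 'round'
```

Request:
send_rows --fingers '[1,1,1,1,1,1,1,1,1,1,1,1]' --travel '[[0.001,0.0002,0.001],[0.003,0.0004,0.003],[0.007,0.001,0.004],[0.013,0.002,0.005],[0.021,0.0032,0.005],[0.031,0.0046,0.005],[0.042,0.0062,0.005],[0.053,0.0078,0.005],[0.063,0.0093,0.005],[0.072,0.0106,0.005],[0.078,0.0115,0.005],[0.081,0.012,0.005]]' --turn '[[0,0,0],[0,0,0],[0,0,0],[0,0,0],[0,0,0],[0,0,0],[0,0,0],[0,0,0],[0,0,0],[0,0,0],[0,0,0],[0,0,0]]'

```text
time: 12.6
position: [0.5895, 0.0435, 0.0788]
tool_rot: [-3.14, 0.931, 0.148]
ft_force: [-0.2, -0.6, -1.6]
finger_gap: 0.0177
finger_force: 30.0
```

```bash
sed -i 's/q\["finger_gap"\].round(4)/q["finger_gap"]/' look.py; python3 look.py 285 225 385 285
```

```text
red []
red2 []
orange [([297.0, 272.0], 743)]
green []
blue []
12.65 [ 0.  -0.  -2.6] [ 0.16 -0.86  0.04] 0.017641482579949214
[0.5121 0.0321 0.028 ] [-0.021  -0.0008  0.028 ] [-1.7158e+02 -2.8320e+01 -6.0000e-02] [ 0.05  1.23  0.47 -0.11  2.36  1.44]
```

Run:
```python
from h import *
fr=cur();n=scoop_now()[0]+scoop_R(188.4,28.3).apply([.04,0,0]);print(n)
xs=np.array([np.cos(np.radians(210)),np.sin(np.radians(210))]);b=np.r_[np.array([.45,.264])-.015*xs,.11];print(b)
P=(.04,0,0)
for o,y in((n+[0,0,.09],188.4),(np.array([.485,.12,.137]),195),(np.array([.48,.2,.13]),202),(b,210)):
    print(y,rel(*tcp(o,y,28,P),fr))
```

```text
[0.47725834 0.02700146 0.04695362]
[0.46299038 0.2715     0.11      ]
188.4 ([-0.0002, 0.0, 0.0906], [-0.01, -0.32, 0.01])
195 ([0.0049, 0.1058, 0.0907], [0.01, -0.32, 6.61])
202 ([-0.0045, 0.1989, 0.0837], [0.03, -0.32, 13.61])
210 ([-0.0284, 0.2846, 0.0637], [0.05, -0.32, 21.61])
```

Request:
send_rows --fingers '[1,1,1,1,1,1,1,1,1,1,1,1]' --travel '[[0,0,0.006],[0,0,0.02],[0,0,0.038],[0,0,0.056],[0,0,0.073],[0,0,0.084],[0,0.004,0.09],[0.001,0.014,0.09],[0.002,0.03,0.09],[0.003,0.05,0.09],[0.004,0.075,0.09],[0.005,0.1,0.09]]' --turn '[[0,0,0],[0,0,0],[0,0,0],[0,0,0],[0,0,0],[0,0,0],[0,0,0],[0,0,0.8],[0,0,2],[0,0,3.5],[0,0,5],[0,0,6.6]]'

```text
time: 14.15
position: [0.5875, 0.1439, 0.1662]
tool_rot: [-3.14, 0.932, 0.266]
ft_force: [0.8, -0.5, -1.9]
finger_gap: 0.0178
finger_force: 30.0
```

```bash
python3 - <<'E'
from h import *
fr=cur()
for o,y in((np.array([.48,.2,.13]),202),(np.array([.46299038,.2715,.11]),210)):
    print(y,rel(*tcp(o,y,28,(.04,0,0)),fr))
E
python3 look.py 285 200 390 285
```

```text
202 ([-0.0024, 0.0986, -0.0037], [0.05, -0.38, 6.85])
210 ([-0.0264, 0.1843, -0.0237], [0.08, -0.38, 14.85])
red []
red2 []
orange [([382.0, 234.0], 521), ([287.0, 223.0], 41)]
green []
blue []
14.2 [-0.   3.2 -2.4] [ 0.32 -0.85 -0.1 ] 0.017564635028507247
[0.5116 0.1265 0.116 ] [-0.0344 -0.0942  0.116 ] [-1.6452e+02 -2.8210e+01 -1.0000e-01] [ 0.21  1.25  0.24 -0.09  2.58  1.46]
```

Run:
```python
from h import *
fr=cur();n=scoop_now()[0]+scoop_R(195.5,28.2).apply([.04,0,0]);print(n)
xs=np.array([np.cos(np.radians(175)),np.sin(np.radians(175))]);b=np.r_[np.array([.45,.264])-.015*xs,.105];print(b)
for o,y,t in((n,195.4,20),([.48,.145,.132],192,12),([.475,.19,.122],185,12),(b,175,12)):
    print(y,rel(*tcp(o,y,t,(.04,0,0)),fr))
```

```text
[0.47766173 0.11708788 0.13494449]
[0.46494292 0.26269266 0.105     ]
195.4 ([-0.0055, -0.0015, 0.0159], [2.1, -7.94, -0.04])
192 ([-0.0092, 0.0185, 0.0274], [3.76, -15.77, -3.42])
185 ([-0.0124, 0.0515, 0.0174], [2.79, -15.99, -10.37])
175 ([-0.0225, 0.1067, 0.0004], [1.39, -16.24, -20.31])
```

Request:
send_rows --fingers '[1,1,1,1,1,1,1,1,1,1,1,1]' --travel '[[-0.001,0,0],[-0.003,0,0.002],[-0.005,0.001,0.004],[-0.007,0.008,0.005],[-0.009,0.018,0.005],[-0.01,0.028,0.003],[-0.011,0.042,0],[-0.013,0.056,-0.003],[-0.016,0.072,-0.007],[-0.019,0.088,-0.011],[-0.021,0.1,-0.014],[-0.0225,0.107,-0.015]]' --turn '[[0.5,-2,0],[1,-5,0],[2,-8,-0.5],[3,-12,-2],[3.8,-15.8,-3.4],[3.5,-15.8,-5],[3,-15.9,-8],[2.7,-16,-11],[2.2,-16,-14],[1.8,-16.1,-17],[1.5,-16.2,-19],[1.4,-16.2,-20.3]]'

```text
time: 15.7
position: [0.5657, 0.2501, 0.1535]
tool_rot: [-3.139, 0.644, -0.093]
ft_force: [-0.3, 1.0, -2.0]
finger_gap: 0.0176
finger_force: 30.0
```

```bash
python3 look.py 285 200 390 285;  python3 - <<'E'
from h import *
fr=cur();S=tool_R(175,LEAN);p,e=scoop_now();n=p+(fr[1]*tool_R(0,LEAN).inv()).apply([.04,0,0]);print("nose",n)
E
```

```text
red []
red2 []
orange [([293.0, 243.0], 959)]
green []
blue []
15.75 [-0.8 -0.2 -1.9] [-0.09 -0.6   0.01] 0.017757517214417855
[0.505  0.2563 0.0826] [-0.0468 -0.2236  0.0826] [ 1.7457e+02 -1.1940e+01 -1.3000e-01] [0.25 0.93 0.71 0.24 2.1  1.98]
nose [0.46608564 0.26003473 0.09084361]
```

Run:
```python
from h import *
fr=cur();b=np.array([.465,.2627,0])
for t,z in((6,.078),(0,.066),(-5,.060),(-10,.057),(-14,.054),(-18,.051),(-22,.049),(-26,.048),(-30,.047),(-34,.046),(-38,.046),(-45,.046),(-52,.046)):
    print(t,*rel(*tcp(b+[0,0,z],174.6,t,(.04,0,0)),fr))
```

```text
6 [-0.008, 0.0036, -0.0028] [-0.69, -5.91, 0.05]
0 [-0.0161, 0.0043, -0.0055] [-1.26, -11.88, 0.05]
-5 [-0.0235, 0.005, -0.0044] [-1.73, -16.86, 0.04]
-10 [-0.0316, 0.0058, -0.001] [-2.21, -21.83, 0.03]
-14 [-0.0383, 0.0064, 0.0006] [-2.58, -25.82, 0.03]
-18 [-0.0454, 0.0071, 0.0017] [-2.96, -29.8, 0.02]
-22 [-0.0528, 0.0078, 0.0033] [-3.34, -33.78, 0.02]
-26 [-0.0604, 0.0085, 0.0054] [-3.72, -37.76, 0.01]
-30 [-0.0682, 0.0093, 0.0069] [-4.09, -41.74, 0.01]
-34 [-0.0761, 0.01, 0.0079] [-4.47, -45.73, 0.0]
-38 [-0.0842, 0.0108, 0.0093] [-4.85, -49.71, -0.0]
-45 [-0.0985, 0.0121, 0.0105] [-5.51, -56.68, -0.01]
-52 [-0.1128, 0.0135, 0.0098] [-6.17, -63.65, -0.02]
```

Request:
send_rows --fingers '[1,1,1,1,1,1,1,1,1,1,1,1]' --travel '[[-0.008,0.0036,-0.003],[-0.016,0.0043,-0.0055],[-0.0235,0.005,-0.0045],[-0.0316,0.0058,-0.001],[-0.0383,0.0064,0.0006],[-0.0454,0.0071,0.0017],[-0.0528,0.0078,0.0033],[-0.0604,0.0085,0.0054],[-0.0682,0.0093,0.0069],[-0.0761,0.01,0.0079],[-0.0842,0.0108,0.0093],[-0.0842,0.0108,0.0093]]' --turn '[[-0.7,-5.9,0],[-1.3,-11.9,0],[-1.7,-16.9,0],[-2.2,-21.8,0],[-2.6,-25.8,0],[-3,-29.8,0],[-3.3,-33.8,0],[-3.7,-37.8,0],[-4.1,-41.7,0],[-4.5,-45.7,0],[-4.9,-49.7,0],[-4.9,-49.7,0]]'

```text
time: 17.25
position: [0.4808, 0.2602, 0.1634]
tool_rot: [3.14, -0.227, -0.093]
ft_force: [-0.2, 0.4, 0.6]
finger_gap: 0.0175
finger_force: 30.0
```

```bash
python3 look.py 240 275 330 350
python3 - <<'E'
from h import *
fr=cur();b=np.array([.465,.2627,0])
for t,z in((-45,.046),(-52,.046),(-60,.047)):
    print(t,*rel(*tcp(b+[0,0,z],174.6,t,(.04,0,0)),fr))
E
```

```text
red [([293.0, 318.0], 38), ([288.0, 326.0], 41)]
red2 []
orange [([259.0, 280.0], 71), ([273.0, 278.0], 58), ([290.0, 316.0], 3401), ([278.0, 321.0], 94)]
green [([286.0, 319.0], 32), ([295.0, 325.0], 34)]
blue [([284.0, 332.0], 32)]
17.3 [ 0.9  0.4 -1.7] [ 0.07  0.23 -0.04] 0.017965542758526323
[0.4964 0.2585 0.0712] [-0.0386 -0.227   0.0712] [1.7469e+02 3.7930e+01 8.0000e-02] [ 0.5   0.18  1.7  -0.14  1.08  2.22]
-45 [-0.0144, 0.0025, 0.0005] [-0.6, -7.04, -0.04]
-52 [-0.0287, 0.0038, -0.0001] [-1.25, -14.01, -0.03]
-60 [-0.0448, 0.0053, -0.002] [-2.0, -21.98, -0.03]
```

Request:
send_rows --fingers '[1,1,1,1,1,1,1,1,1,1]' --travel '[[-0.014,0.0025,0.001],[-0.028,0.0035,0.002],[-0.028,0.0035,0.002],[-0.028,0.0035,0.002],[-0.028,0.0035,0.03],[-0.028,0.0035,0.07],[-0.01,0.0015,0.1],[0.02,0,0.11],[0.05,0,0.11],[0.05,0,0.11]]' --turn '[[-0.6,-7,0],[-1.2,-14,0],[-1.2,-14,0],[-1.2,-14,0],[-1.2,-14,0],[-1,-7,0],[0,3,0],[1,13,0],[2,23,0],[2.5,28,0]]'

```text
time: 18.55
position: [0.5344, 0.2582, 0.2702]
tool_rot: [3.138, 0.273, -0.096]
ft_force: [-0.5, 0.4, -1.6]
finger_gap: 0.0175
finger_force: 30.0
```

```bash
python3 look.py 240 275 330 350; python3 look.py 290 235 378 285
python3 - <<'E'
from h import *
s=ctrl.snapshot("side").copy();t=ctrl.snapshot("top").copy()
save("mos8.png",np.hstack([crop(s,240,225,140,125,4)[:,:],crop(t,195,190,55,125,4)]))
E
```

```text
red [([293.0, 318.0], 42), ([288.0, 326.0], 40)]
red2 []
orange [([287.0, 313.0], 3855), ([279.0, 319.0], 97)]
green [([286.0, 318.0], 31), ([295.0, 324.0], 33)]
blue [([284.0, 332.0], 33)]
18.6 [ 0.2 -0.6 -2.3] [ 0.04 -0.21  0.01] 0.017403390860603666
[0.5028 0.2605 0.1814] [-0.0452 -0.228   0.1814] [174.56   9.1    0.25] [0.33 0.54 0.98 0.12 1.87 2.02]
red []
red2 []
orange [([308.0, 268.0], 1266), ([350.0, 236.0], 16), ([371.0, 259.0], 495)]
green []
blue []
18.65 [-0.5 -0.3 -2.2] [ 0.   -0.28 -0.  ] 0.017346337597451963
[0.5032 0.2609 0.1816] [-0.0456 -0.2284  0.1816] [174.58   9.52   0.25] [0.33 0.53 0.99 0.11 1.87 2.02]
```

View pics/mos8.png

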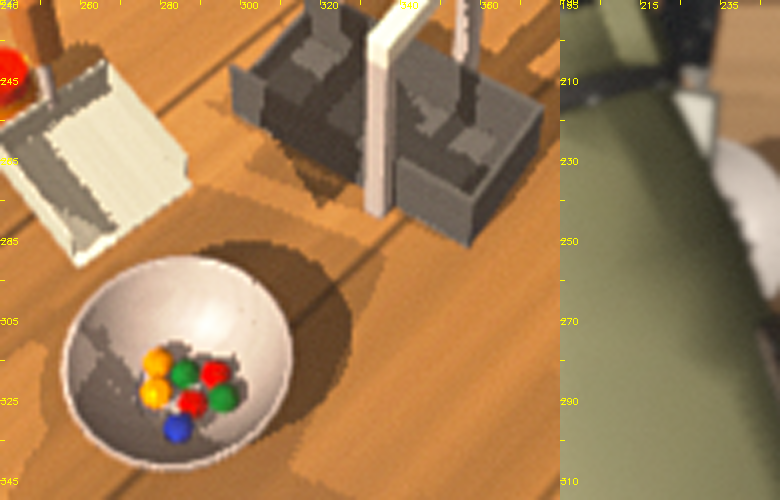

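Run:
```python
from h import *
print(rel([.5006,-.3195,.20],tool_R(175.4,25)))
```

```text
([-0.0317, -0.5789, -0.0721], [1.05, 9.85, 0.74])
```

Request:
send_rows --fingers '[1,1,1,1,1,1,1,1,1,1,1,1]' --travel '[[0,0,0.03],[0,-0.02,0.055],[0,-0.06,0.06],[0,-0.11,0.06],[0,-0.17,0.06],[0,-0.23,0.06],[0,-0.29,0.06],[-0.01,-0.35,0.06],[-0.02,-0.41,0.05],[-0.03,-0.47,0.02],[-0.0317,-0.52,-0.01],[-0.0317,-0.555,-0.04]]' --turn '[[0,2,0],[0.5,5,0.2],[0.7,7,0.4],[1,9.8,0.7],[1,9.8,0.7],[1,9.8,0.7],[1,9.8,0.7],[1,9.8,0.7],[1,9.8,0.7],[1,9.8,0.7],[1,9.8,0.7],[1,9.8,0.7]]'

```text
time: 20.25
position: [0.4994, -0.297, 0.233]
tool_rot: [3.138, 0.433, -0.082]
ft_force: [0.9, -0.1, -0.7]
finger_gap: 0.0176
finger_force: 30.0
```

Run:
```python
from h import *
print(rel([.5006,-.3195,.13],tool_R(175.4,25)),rel([.5006,-.3195,.0865],tool_R(175.4,25)),scoop_now())
```

```text
([0.0012, -0.0225, -0.103], [0.21, 0.18, -0.02]) ([0.0012, -0.0225, -0.1465], [0.21, 0.18, -0.02]) (array([ 0.4550002 , -0.29370138,  0.15098673]), array([175.42,   0.2 ,   0.2 ]))
```

Request:
send_rows --fingers '[1,1,1,1,1,1,1,1,1]' --travel '[[0.0012,-0.0225,-0.02],[0.0012,-0.0225,-0.06],[0.0012,-0.0225,-0.1],[0.0012,-0.0225,-0.125],[0.0012,-0.0225,-0.136],[0.0012,-0.0225,-0.142],[0.0012,-0.0225,-0.1455],[0.0012,-0.0225,-0.147],[0.0012,-0.0225,-0.147]]' --turn '[[0.2,0.2,0],[0.2,0.2,0],[0.2,0.2,0],[0.2,0.2,0],[0.2,0.2,0],[0.2,0.2,0],[0.2,0.2,0],[0.2,0.2,0],[0.2,0.2,0]]'

```text
time: 21.38
position: [0.5013, -0.3179, 0.0861]
tool_rot: [-3.14, 0.44, -0.08]
ft_force: [0.5, 0.3, 1.4]
finger_gap: 0.0182
finger_force: 30.0
```

Run:
```python
from h import *
q=ctrl.sense();print(scoop_now(),q["ft_force"],q["wrist_torque"],q["position"])
```

```text
(array([ 0.45639981, -0.31420124,  0.00435337]), array([ 1.7539e+02, -1.8000e-01, -7.0000e-02])) [0.45504947 0.28773289 1.40661249] [ 0.00701061 -0.14615428  0.0069182 ] [ 0.50130874 -0.31791562  0.08610936]
```

Request:
send_rows --fingers '[1,1,0.2,0.2,0.2,0.2,0.2,0.2,0.2,0.2,0.2,0.2]' --travel '[[0,0,-0.0003],[0,0,-0.0003],[0,0,-0.0003],[0,0,-0.0003],[0,0,-0.0003],[0,0,-0.0003],[0.005,0,0.01],[0.015,0,0.04],[0.03,0,0.08],[0.045,0,0.12],[0.045,0,0.16],[0.045,0,0.16]]' --turn '[[0,0,0],[0,0,0],[0,0,0],[0,0,0],[0,0,0],[0,0,0],[0,0,0],[0,0,0],[0,0,0],[0,0,0],[0,0,0],[0,0,0]]'

```text
time: 22.88
position: [0.547, -0.318, 0.2493]
tool_rot: [3.141, 0.435, -0.081]
ft_force: [0.9, 0.1, 0.9]
finger_gap: 0.075
finger_force: 0.0
```

Request:
send_rows --fingers '[0.2,0.2,0.2,0.2,0.2,0.2,0.2,0.2,0.2,0.2,0.2,0.2]' --travel '[[-0.04,0,0.02],[-0.09,-0.03,0.02],[-0.14,-0.06,0.02],[-0.19,-0.09,0.02],[-0.24,-0.13,0.02],[-0.28,-0.17,0.02],[-0.31,-0.2,0.02],[-0.33,-0.22,0.02],[-0.34,-0.23,0.02],[-0.34,-0.23,0.02],[-0.34,-0.23,0.02],[-0.34,-0.23,0.02]]' --turn '[[0,-5,0],[0,-10,0],[0,-15,0],[0,-20,0],[0,-25,0],[0,-25,0],[0,-25,0],[0,-25,0],[0,-25,0],[0,-25,0],[0,-25,0],[0,-25,0]]'

```text
time: 24.38
position: [0.2068, -0.5473, 0.2657]
tool_rot: [-3.106, 0.005, -0.071]
ft_force: [-0.2, 0.0, 0.2]
finger_gap: 0.075
finger_force: 0.0
```

Run:
```python
from h import *
t0=cv2.imread("pics/top0.png")[:,:,::-1];s0=cv2.imread("pics/side0.png")[:,:,::-1]
t=ctrl.snapshot("top").copy();s=ctrl.snapshot("side").copy();save("topE.png",t);save("sideE.png",s)
def rect(im,box,up=255,lo=170):
    h=cv2.cvtColor(np.ascontiguousarray(im),cv2.COLOR_RGB2HSV);m=((h[:,:,1]<60)&(h[:,:,2]>lo)).astype(np.uint8);u,v,w,q=box;z=np.zeros_like(m);z[v:v+q,u:u+w]=m[v:v+q,u:u+w]
    n,l,st,c=cv2.connectedComponentsWithStats(z);i=1+np.argmax(st[1:,4]);return cv2.minAreaRect(np.argwhere(l==i)[:,::-1].astype(np.float32)),c[i].round(1),st[i,4]
for nm,a,b,box in(("scoop top",t0,t,(405,215,60,60)),("bowl top",t0,t,(190,210,75,75)),("scoop side",s0,s,(385,170,60,50)),("bowl side",s0,s,(240,275,90,80))): print(nm,rect(a,box),rect(b,box))
h=[cv2.cvtColor(np.ascontiguousarray(x),cv2.COLOR_RGB2HSV)[140:185,395:420].astype(int) for x in(s0,s)]
for x in h: print("grip side",np.argwhere((abs(x[:,:,0]-12)<4)&(x[:,:,1]>170)&(x[:,:,2]<215)).mean(0)+[140,395])
d=cv2.absdiff(t0,t).max(2)>50;n,l,st,c=cv2.connectedComponentsWithStats(d.astype(np.uint8));print([(c[i].round().tolist(),int(st[i,4])) for i in range(1,n) if st[i,4]>8])
print(ctrl.sense()["time"])
```

```text
scoop top (((433.0078125, 245.37550354003906), (29.50493049621582, 28.818769454956055), 3.5763344764709473), array([433.1, 245.3]), np.int32(813)) (((432.44488525390625, 245.16207885742188), (29.48114776611328, 28.484600067138672), 4.763641834259033), array([434.6, 245.6]), np.int32(642))
bowl top (((228.5, 248.0), (48.0, 49.0), 90.0), array([235.6, 246.4]), np.int32(1108)) (((228.5, 248.0), (48.0, 49.0), 90.0), array([236.6, 245.3]), np.int32(813))
scoop side (((415.040283203125, 195.72817993164062), (29.41042709350586, 23.266185760498047), 34.99201965332031), array([416.4, 196.7]), np.int32(467)) (((414.96148681640625, 195.80767822265625), (29.676464080810547, 23.02005958557129), 33.690067291259766), array([416.2, 196.6]), np.int32(444))
bowl side (((289.13232421875, 306.7205810546875), (42.531646728515625, 38.93017578125), 59.03623962402344), array([289.3, 308.2]), np.int32(1250)) (((288.23834228515625, 304.7755432128906), (49.644439697265625, 31.320741653442383), 6.115502834320068), array([290., 303.]), np.int32(863))
grip side [162.1    404.2325]
grip side [162.42893401 404.05076142]
[([312.0, 239.0], 25), ([323.0, 238.0], 17), ([232.0, 250.0], 311), ([322.0, 253.0], 16), ([578.0, 303.0], 10), ([564.0, 305.0], 10), ([352.0, 337.0], 16), ([326.0, 340.0], 16), ([387.0, 366.0], 493), ([269.0, 360.0], 47), ([547.0, 383.0], 1117), ([578.0, 362.0], 99), ([603.0, 361.0], 9), ([632.0, 369.0], 193), ([605.0, 374.0], 189), ([636.0, 386.0], 99), ([276.0, 383.0], 31), ([570.0, 382.0], 18), ([614.0, 395.0], 212), ([272.0, 391.0], 17), ([317.0, 394.0], 65), ([370.0, 395.0], 179), ([599.0, 388.0], 18), ([415.0, 395.0], 53), ([343.0, 398.0], 43)]
24.475
```

The scoop is upright on its mat in its old place (top view within 1 px). The bowl has not moved and holds the beads. The only other changes in the pictures are in the tray, which is now empty, and the arm itself.

```bash
python3 -c "
from station import ctrl
print(ctrl.hand_in())"
```

```text
the job is handed in; nothing more can be done
None
```

All seven beads are in the bowl, the scoop is standing upright back on its cork mat and released, and the job was handed in at about 24.5 s; I have seen no verdict.

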